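Reverse a row of bench bottles into the caddy

TASK

Move the four upright things (torch, paste syringe, lacquer bottle, glue bottle) from the coloured cups of the wooden rack to the grey caddy, one in each compartment, in reverse order: the one nearest the red end of the rack goes to the compartment farthest from the caddy's red end, and so on, so that the one farthest from the rack's red end stands next to the caddy's red end. Keep each one upright all the way and leave all four standing on the caddy floor.

Things in the scene. Friction and masses are not known exactly. Their poses are not given: they have to be found in the camera images.
- torch: dark grey torch with an orange-red top, standing; straight 26 mm round body to 78 mm, 87 mm tall in all, about 90 g; grip it anywhere from 45 to 70 mm above its foot. Origin at the centre of its foot, z up along its axis. Starts upright in its own cup, within 2 mm of centre, foot 9 mm above the desk; yaw does not matter
- syringe: orange paste syringe with an ivory tip, standing on a 25 mm wide, 5 mm thick flange; barrel 16 mm round from 5 to 78 mm, 88 mm tall, about 30 g; grip the barrel at 45 to 70 mm above its foot. Origin at the centre of its foot, z up along its axis. Starts upright in its own cup, within 2 mm of centre, foot 9 mm above the desk; yaw does not matter
- polish: small lacquer bottle, magenta label, blunt black cap; body 25 mm round to 38 mm high, cap 18 mm round from 38 to 71 mm (its top), about 40 g; grip the cap, e.g. with the TCP 60 mm above the foot. Origin at the centre of its foot, z up along its axis. Starts upright in its own cup, within 2 mm of centre, foot 9 mm above the desk; yaw does not matter
- dropper: black glue bottle, blue and white label, slender pointed cap; body 27 mm round to about 40 mm high, then a cap under 20 mm wide tapering to 86 mm, about 30 g; grip the upper body, e.g. with the TCP 45 mm above the foot (fingertips at 26 mm). Origin at the centre of its foot, z up along its axis. Starts upright in its own cup, within 2 mm of centre, foot 9 mm above the desk; yaw does not matter
- torch_cup: blue plastic cup that holds the torch at the start and stays fixed on the cup rack for good: round, 47 mm outside, 38 mm inside, 16 mm high, 3 mm floor (so 9 mm above the desk inside). Origin at the centre of its underside, z up; in the cup rack's frame it lies at x = 0 and y = +81, +27, -27 or -81 mm, drawn afresh each time
- syringe_cup: green plastic cup that holds the syringe at the start and stays fixed on the cup rack for good: round, 47 mm outside, 38 mm inside, 16 mm high, 3 mm floor (so 9 mm above the desk inside). Origin at the centre of its underside, z up; in the cup rack's frame it lies at x = 0 and y = +81, +27, -27 or -81 mm, drawn afresh each time
- polish_cup: white plastic cup that holds the lacquer bottle at the start and stays fixed on the cup rack for good: round, 47 mm outside, 38 mm inside, 16 mm high, 3 mm floor (so 9 mm above the desk inside). Origin at the centre of its underside, z up; in the cup rack's frame it lies at x = 0 and y = +81, +27, -27 or -81 mm, drawn afresh each time
- dropper_cup: yellow plastic cup that holds the glue bottle at the start and stays fixed on the cup rack for good: round, 47 mm outside, 38 mm inside, 16 mm high, 3 mm floor (so 9 mm above the desk inside). Origin at the centre of its underside, z up; in the cup rack's frame it lies at x = 0 and y = +81, +27, -27 or -81 mm, drawn afresh each time
- cup_rack: beech rail, 64 x 224 x 6 mm, fixed to the desk, that carries the four cups in a row along its y axis, 54 mm apart; a red block (14 mm thick, 22 mm high) closes its +y end. Origin at the underside, midway along the row; x across the row, z up. It may stand to the left or right of the caddy, turned up to 0.45 rad
- caddy: fixed grey open caddy, 58 x 220 mm, empty, turned up to 0.45 rad; four 50 x 50 mm compartments along its y axis, centres at x = 0, y = +81, +27, -27, -81 mm; floor 6 mm, wall tops 22 mm above the desk, walls 4 mm thick; red block (14 mm thick, 22 mm high) at its +y end. Origin at the underside, midway along the row. A thing whose cup is at y in the cup rack's frame belongs at -y in this frame
Things that resemble listed ones, but are neither listed nor needed, are in the scene too. Leave any yellow look-alike of the syringe alone. Leave any green look-alike of the dropper alone.

How it is judged:
At the end, for the whole second after the job is handed in: each of the four stands upright (within 0.12 rad), at rest and released on the floor of its caddy compartment (foot under 5 mm above it, within 14 mm of the centre along and across the row); their order from the caddy's red end is the reverse of their cups' order from the rack's red end (((y of torch_cup in the frame of cup_rack between 0.061 and 0.101 m and y of torch in the frame of caddy between -0.095 and -0.067 m) or (y of torch_cup in the frame of cup_rack between 0.007 and 0.047 m and y of torch in the frame of caddy between -0.041 and -0.013 m) or (y of torch_cup in the frame of cup_rack between -0.047 and -0.007 m and y of torch in the frame of caddy between 0.013 and 0.041 m) or (y of torch_cup in the frame of cup_rack between -0.101 and -0.061 m and y of torch in the frame of caddy between 0.067 and 0.095 m)) and x of torch in the frame of caddy between -0.014 and 0.014 m and z of each of torch, syringe, polish, dropper in the frame of caddy below 0.011 m and angle between each of torch, syringe, polish, dropper's own z axis and vertical below 0.12 rad and linear speed of each of torch, syringe, polish, dropper below 0.02 m/s and ((y of syringe_cup in the frame of cup_rack between 0.061 and 0.101 m and y of syringe in the frame of caddy between -0.095 and -0.067 m) or (y of syringe_cup in the frame of cup_rack between 0.007 and 0.047 m and y of syringe in the frame of caddy between -0.041 and -0.013 m) or (y of syringe_cup in the frame of cup_rack between -0.047 and -0.007 m and y of syringe in the frame of caddy between 0.013 and 0.041 m) or (y of syringe_cup in the frame of cup_rack between -0.101 and -0.061 m and y of syringe in the frame of caddy between 0.067 and 0.095 m)) and x of syringe in the frame of caddy between -0.014 and 0.014 m and ((y of polish_cup in the frame of cup_rack between 0.061 and 0.101 m and y of polish in the frame of caddy between -0.095 and -0.067 m) or (y of polish_cup in the frame of cup_rack between 0.007 and 0.047 m and y of polish in the frame of caddy between -0.041 and -0.013 m) or (y of polish_cup in the frame of cup_rack between -0.047 and -0.007 m and y of polish in the frame of caddy between 0.013 and 0.041 m) or (y of polish_cup in the frame of cup_rack between -0.101 and -0.061 m and y of polish in the frame of caddy between 0.067 and 0.095 m)) and x of polish in the frame of caddy between -0.014 and 0.014 m and ((y of dropper_cup in the frame of cup_rack between 0.061 and 0.101 m and y of dropper in the frame of caddy between -0.095 and -0.067 m) or (y of dropper_cup in the frame of cup_rack between 0.007 and 0.047 m and y of dropper in the frame of caddy between -0.041 and -0.013 m) or (y of dropper_cup in the frame of cup_rack between -0.047 and -0.007 m and y of dropper in the frame of caddy between 0.013 and 0.041 m) or (y of dropper_cup in the frame of cup_rack between -0.101 and -0.061 m and y of dropper in the frame of caddy between 0.067 and 0.095 m)) and x of dropper in the frame of caddy between -0.014 and 0.014 m); the robot touches nothing.
It fails at once if one of the four things is tipped over (more than 0.7 rad from upright) (angle between any of torch, syringe, polish, dropper's own z axis and vertical above 0.7 rad).
It also fails if it takes over 112 s, if anything falls off the work surface, if the arm or the gripper's body presses on something with over 40 N, if the wrist force passes 120 N, or if a joint passes its speed limit or range.

ROBOT

A 7-joint arm with a two-finger parallel gripper is mounted at the origin on a cart in front of the work surface, level with it; the furniture and walls round the work are solid. World frame = base frame: x ahead of the robot, y to its left, z up, the work surface at z = 0. Lengths are in m, angles in rad, forces in N, time in s.
With the tool pointing down it reaches from about 0.35 to 0.9 m from the base axis. Payload 19.9 kg.
Tool frame: the origin (TCP) lies between the finger pads, 19 mm behind the fingertips; this is the grasp point; z points along the fingers, y is the line along which they close (so a half turn about z gives the same grasp; the last joint's range is limited). The gripper opens to 85 mm and grips with 20 to 120 N. Pads are 22 mm wide; open, the fingers measure 114 mm over their backs; the gripper's body (76 mm by 85 mm) begins 54 mm behind the grasp point. The pads swing forward as they close: fully open they stand 13 mm farther back than shut.
Start: joints at [1.258, 0.417, -0.01, 1.614, 0.005, 1.111, -0.053], TCP at [0.168, -0.602, 0.25] pointing down, gripper open.
Joint ranges: [-2.81, 2.81], [-0.39, 2.02], [-1.27, 1.25], [0.06, 2.57], [-1.19, 4.33], [0.19, 2], [-2.82, 2.82]. Speed limits (rad/s): [1.89, 1.89, 2.39, 2.39, 3.01, 3.01, 3.01].

INTERFACE

Orientations are given as a rotation vector (axis times angle).
In Python, from workcell import bot, vision, finder gives the robot as it stands.
- The arm moves only by the tool servo_tool, never from a script. Its argument "motion" is a list of rows, each a list of 7 numbers: the shift along the tool's x, y, z in cm, then the turn, a rotation vector about the tool's x, y, z in rad, then the closure, from 0 (fully open) to 1 (shut). A call has 1 to 20 rows; each row shifts and turns the commanded pose from where the row before left it, along the tool's axes as they then stand; what a row does not reach is not made up. A row lasts 1/10 s, in which the tool goes at most 50 mm and 8.59 degrees, less where a joint would pass 70% of its speed; a pose out of reach is approached as far as the arm can. A call with a gripper value outside its range is refused whole. The fingers move at their own pace and stop on an object; the grip force is fixed at half the most. Time passes only in rows, so rows that do not move let the fingers close. It gives the time, the measured TCP pose, the force, the opening and the grip force at its end, in the units of the state.
- bot.state(): the state, without advancing time (a new reading comes with each control period).
- vision.grab_frame(name): name is "side" or "top" or "wrist"; returns the picture (384x512x3 uint8, red, green, blue); there is no depth.
- vision.camera_params(name): a dict with "fx", "fy", "cx", "cy" (pixels), "k1" (the pictures are not rectified: a ray, as slopes to the right and down, at radius r is drawn at 1 + k1 r^2 times it, then the intrinsics apply), "world_from_camera" (4x4, takes a point from camera to world coordinates). Camera axes: x right, y down, z forward; pixel columns grow to the right and rows downward; lengths in m; the calibration is good to about 2 mm. A picture is of the moment at which its call begins: read the wrist's pose just before it. camera_params takes no time and is no camera call; for the wrist camera it gives the pose at the moment of the call.
- bot.close_job(): hands the job in; it is judged then, once.
Trained networks look in the newest picture that a camera, given by its name, has taken for a name from the list of things; names that differ only in an ending like _2 or _b are one class to them, and where a whole thing is asked for, a point or a joint stands for the part that bears it (a point fixed in the world has none). Each returns a list of dicts, best first, with "confidence" (0 to 1); they miss things now and then, are a little off and sometimes report something else, mostly with a low value. They report only what shows in the picture. A call takes as long as a camera call. They do not tell look-alikes from the thing itself.
- finder.trace(camera, target): "pixels" (384x512 bool, what is visible of it) and "bbox" ([left, top, right, bottom] in pixels, round what is visible of it).
- finder.tip_of(camera, target): "point" ([column, row] in pixels: a listed point, or the origin of a listed thing).
The state is a dict: "t": time; "joint_positions": joint angles; "qd": joint speeds; "joint_efforts": joint torques, N m; "tool_pos": TCP position; "eef_rot": TCP orientation; "force": force on the tool from outside, world axes, zero at the start; "torque": the same for the moment, N m; "opening": opening from 0.0 (shut) to 1.0 (fully open); "grip_force": force on a finger pad.
Only numpy, scipy, OpenCV 4.12 (cv2) and the standard library are available. Lean on these libraries where they do the work, as an engineer would, in place of code of your own. Each camera call takes 0.05 s, during which the arm holds its last target. There are 200 camera calls.

## Working session

There is one attempt and no reset: what is moved stays moved. The work goes in short steps, Python scripts to look and compute and a tool call to move; the robot and the scene stay as the last step left them, time stands still between calls to the robot, and variables do not carry over. Pictures are saved under pics/ and viewed, at most 14 in all, crops included, and the job is handed in when it is done.

Besides the shell and the picture viewer there is one more tool, called after "Request:" as name(argument=value, ...), one argument or row to a line, values as JSON. servo_tool: Moves the arm, as the interface text tells. Its arguments: {"type":"object","properties":{"motion":{"type":"array","items":{"type":"array","items":{"type":"number"}}}},"required":["motion"]}

```bash
mkdir -p pics; ls
python3 - <<'E'
from workcell import bot, vision, finder
import cv2,numpy as np
s=bot.state();print({k:np.round(v,3) for k,v in s.items()})
for n in ("top","side"):
    im=vision.grab_frame(n);cv2.imwrite(f"pics/{n}0.png",cv2.resize(im[:,:,::-1],(800,600)))
    p=vision.camera_params(n);print(n,{k:np.round(v,4) for k,v in p.items()})
E
```

```text
pics
{'t': np.float64(0.0), 'joint_positions': array([ 1.258,  0.418, -0.01 ,  1.614,  0.005,  1.111, -0.053]), 'qd': array([ 0.001, -0.001,  0.001, -0.001,  0.001,  0.   ,  0.001]), 'joint_efforts': array([ 0.0000e+00, -8.6445e+01,  6.7900e-01, -4.3490e+01,  1.9000e-02,
        7.0000e-03, -0.0000e+00]), 'tool_pos': array([ 0.168, -0.602,  0.249]), 'eef_rot': array([-3.111, -0.425,  0.   ]), 'force': array([ 0.255, -0.122, -0.761]), 'torque': array([-0.006, -0.013,  0.022]), 'grip_force': np.float64(0.0), 'opening': np.float64(0.999)}
top {'fx': np.float64(363.0108), 'fy': np.float64(363.0108), 'cx': np.float64(257.5383), 'cy': np.float64(189.8508), 'k1': np.float64(0.0337), 'world_from_camera': array([[-0.0044, -0.9964,  0.0848,  0.4484],
       [-1.    ,  0.0045,  0.001 ,  0.0028],
       [-0.0014, -0.0848, -0.9964,  0.8773],
       [ 0.    ,  0.    ,  0.    ,  1.    ]])}
side {'fx': np.float64(428.7088), 'fy': np.float64(428.7088), 'cx': np.float64(252.3293), 'cy': np.float64(184.2434), 'k1': np.float64(-0.165), 'world_from_camera': array([[ 0.9841, -0.0703,  0.1631,  0.3051],
       [-0.1775, -0.358 ,  0.9167, -1.069 ],
       [-0.0061, -0.9311, -0.3648,  0.4701],
       [ 0.    ,  0.    ,  0.    ,  1.    ]])}
```

View pics/top0.png

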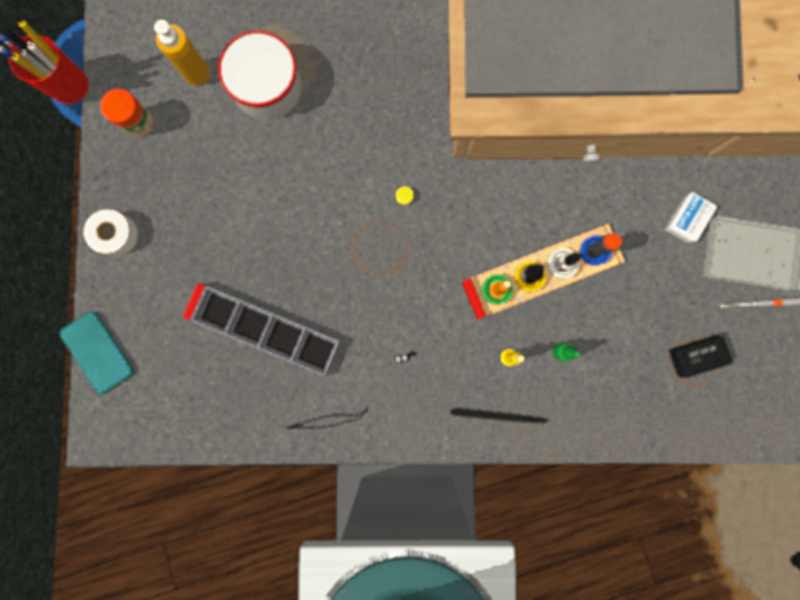

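View pics/side0.png

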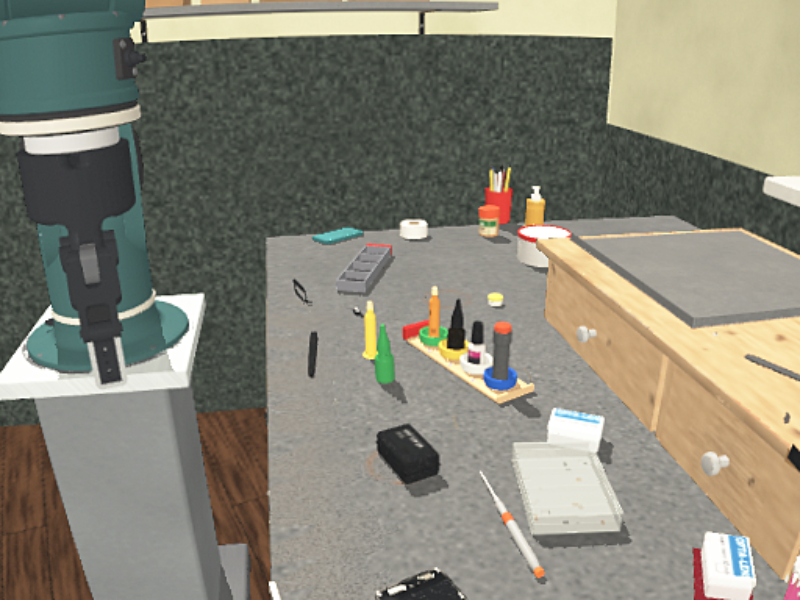

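```bash
cat > h.py <<'E'
from workcell import bot, vision, finder
import cv2,numpy as np
from scipy.spatial.transform import Rotation as R
def cam(n):
    p=vision.camera_params(n);K=np.array([[p['fx'],0,p['cx']],[0,p['fy'],p['cy']],[0,0,1]])
    return K,np.array([p['k1'],0,0,0.]),np.array(p['world_from_camera'])
def toworld(c,px,z):
    K,d,T=c
    u=cv2.undistortPoints(np.float64(px).reshape(-1,1,2),K,d)[:,0]
    r=np.c_[u,np.ones(len(u))]@T[:3,:3].T
    return T[:3,3]+r*((z-T[2,3])/r[:,2])[:,None]
def topx(c,P):
    K,d,T=c;Ti=np.linalg.inv(T)
    return cv2.projectPoints(np.float64(P).reshape(-1,1,3),cv2.Rodrigues(Ti[:3,:3])[0],Ti[:3,3],K,d)[0][:,0]
def plan(goal,yaw):
    """tool-frame shift (cm) and turn about tool z for TCP goal, tool y axis along world angle yaw (mod pi), pointing down"""
    s=bot.state();Rc=R.from_rotvec(s['eef_rot'])
    y=Rc.as_matrix()[:,1];a=np.arctan2(y[1],y[0])
    dy=(yaw-a+np.pi/2)%np.pi-np.pi/2
    return np.round(Rc.inv().apply(np.array(goal)-s['tool_pos'])*100,2),'world yaw turn',round(dy,3),'tool rz',round(-dy,3)
E
python3 - <<'E'
from h import *
s=bot.state();print(R.from_rotvec(s['eef_rot']).as_matrix().round(3))
c=cam('top');im=vision.grab_frame('top')
for n,z in [('cup_rack',0),('caddy',0),('torch_cup',.006),('syringe_cup',.006),('polish_cup',.006),('dropper_cup',.006),('torch',.009),('syringe',.009),('polish',.009),('dropper',.009)]:
    for r in finder.tip_of('top',n)[:2]:
        print(n,round(r['confidence'],2),np.round(r['point'],1),toworld(c,[r['point']],z)[0].round(4))
hsv=cv2.cvtColor(im,cv2.COLOR_RGB2HSV)
red=((hsv[...,0]<6)|(hsv[...,0]>174))&(hsv[...,1]>150)&(hsv[...,2]>100)
n,l,st,ce=cv2.connectedComponentsWithStats(red.astype(np.uint8))
for i in range(1,n):
    if st[i,4]>40:print('red',st[i],toworld(c,[ce[i]],.022).round(4))
cv2.imwrite('pics/crop1.png',cv2.resize(im[130:250,100:410,::-1],(800,310),interpolation=cv2.INTER_CUBIC))
E
```

```text
[[ 0.963  0.268 -0.   ]
 [ 0.268 -0.963  0.001]
 [-0.    -0.001 -1.   ]]
cup_rack 0.77 [348.7 174.5] [ 0.5594 -0.2178  0.    ]
caddy 0.87 [172.6 214.3] [0.4649 0.2085 0.    ]
torch_cup 0.72 [380.9 161.2] [ 0.5906 -0.2944  0.006 ]
syringe_cup 0.5 [318.5 185.5] [ 0.5324 -0.1431  0.006 ]
polish_cup 0.76 [358.6 169.2] [ 0.5714 -0.2403  0.006 ]
dropper_cup 0.6 [342.5 174.5] [ 0.5588 -0.2014  0.006 ]
torch 0.78 [381.1 160.5] [ 0.5918 -0.2939  0.009 ]
syringe 0.63 [326.2 226.8] [ 0.4334 -0.159   0.009 ]
syringe 0.45 [316.7 184.4] [ 0.5348 -0.1384  0.009 ]
polish 0.63 [319.8 185.7] [ 0.5316 -0.1457  0.009 ]
polish 0.42 [357.6 170.6] [ 0.5676 -0.237   0.009 ]
dropper 0.69 [356.3 224.6] [ 0.4384 -0.2303  0.009 ]
dropper 0.56 [340.5 176.2] [ 0.5543 -0.1958  0.009 ]
red [139  20  51  48 224] [[0.8726 0.2244 0.022 ]]
red [  5  22  52  44 807] [[0.8615 0.5346 0.022 ]]
red [296 178  15  26 158] [[ 0.5186 -0.103   0.022 ]]
red [117 181  14  24 123] [[0.5169 0.3193 0.022 ]]
```

View pics/crop1.png

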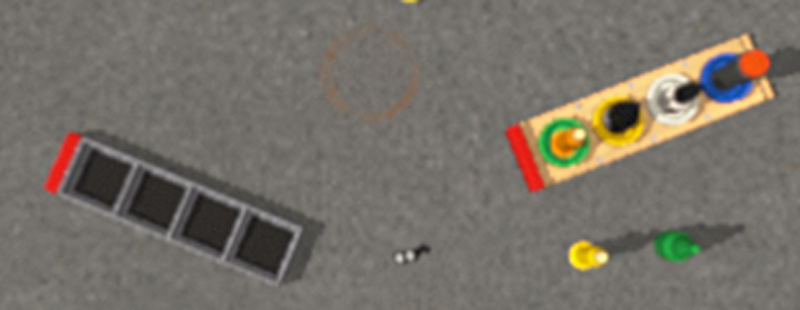

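The rack's order from its red end is syringe (green cup), dropper (yellow), polish (white), torch (blue). That is at crop pixels (565,143), (618,120), (673,98) and (727,78), and the caddy's red end is at its left (62,163). Two things could be mistaken for targets, the yellow syringe at (587,256) and the green dropper at (677,245). Both stand off the rack, so I leave them alone. Next I refine the poses.

Run:
```python
from h import *
from scipy.optimize import minimize
c=cam('top');im=vision.grab_frame('top');g=cv2.cvtColor(im,cv2.COLOR_RGB2GRAY).astype(np.float32)
X,Y=np.meshgrid(np.arange(-28.5,29,1),np.arange(-109.5,110,1));
inner=(abs(X)<25)&((abs(((Y+108)%54)-27))<25)
P0=np.c_[X.ravel(),Y.ravel()]/1000;w=np.where(inner.ravel(),-1/inner.sum(),1/(~inner).sum())
def W(p,Q,z):
    C,S=np.cos(p[2]),np.sin(p[2]);return np.c_[p[0]+C*Q[:,0]-S*Q[:,1],p[1]+S*Q[:,0]+C*Q[:,1],np.full(len(Q),z)]
def cost(p):
    q=topx(c,W(p,P0,.022)).astype(np.float32);return -float(cv2.remap(g,q[:,:1],q[:,1:],cv2.INTER_LINEAR)[:,0]@w)
best=min((minimize(cost,[.465+a,.2085+b,-.43],method='Nelder-Mead',options=dict(initial_simplex=np.array([.465+a,.2085+b,-.43])+np.vstack([np.zeros(3),np.diag([.006,.006,.05])]))) for a in(-.006,0,.006) for b in(-.006,0,.006)),key=lambda r:r.fun)
print('caddy',best.x.round(4),best.fun)
print('red end pred',W(best.x,np.array([[0,.117]]),.022))
for y in(-.081,-.027,.027,.081):print(y,W(best.x,np.array([[0,y]]),0).round(4))
# cup masks
hsv=cv2.cvtColor(im,cv2.COLOR_RGB2HSV)
A=[]
for n in('syringe_cup','dropper_cup','polish_cup','torch_cup'):
    r=finder.trace('top',n)
    if not r: print(n,'none');continue
    m=r[0]['pixels'];ys,xs=np.nonzero(m)
    hull=cv2.convexHull(np.c_[xs,ys].astype(np.float32));e=cv2.minEnclosingCircle(hull)
    M=cv2.moments(hull);ctr=[M['m10']/M['m00'],M['m01']/M['m00']]
    print(n,r[0]['confidence'],r[0]['bbox'],m.sum(),toworld(c,[ctr],.014)[0].round(4),'radius mm',e[1]/363*860)
```

```text
caddy [ 0.4708  0.2121 -0.397 ] -67.04440726619112
red end pred [[0.51603496 0.32003387 0.022     ]]
-0.081 [[0.4395 0.1374 0.    ]]
-0.027 [[0.4604 0.1872 0.    ]]
0.027 [[0.4812 0.237  0.    ]]
0.081 [[0.5021 0.2868 0.    ]]
syringe_cup 0.53 [310.1, 177.7, 326.0, 193.5] 165 [ 0.5326 -0.1384  0.014 ] radius mm 22.883668064085906
dropper_cup 0.56 [330.2, 165.8, 347.9, 184.4] 137 [ 0.5522 -0.1857  0.014 ] radius mm 23.024188795693977
polish_cup 0.58 [349.4, 158.3, 368.2, 178.4] 136 [ 0.5718 -0.239   0.014 ] radius mm 22.690130659371366
torch_cup 0.54 [369.9, 150.3, 393.9, 170.0] 204 [ 0.592  -0.2889  0.014 ] radius mm 25.267859372225672
```

Request:
servo_tool(
  motion=[
    [0,0,0,0,0,-0.14,0],
    [0,0,0,0,0,-0.14,0],
    [0,0,0,0,0,-0.14,0],
    [0,0,0,0,0,-0.14,0],
    [0,0,0,0,0,-0.14,0],
    [0,0,0,0,0,-0.14,0],
    [0,0,0,0,0,-0.14,0],
    [0,0,0,0,0,-0.14,0],
    [0,0,0,0,0,-0.14,0],
    [0,0,0,0,0,-0.14,0],
    [0,0,0,0,0,-0.14,0],
    [0,0,0,0,0,-0.135,0],
    [0,0,0,0,0,0,0],
  ],
)

```text
t: 2.2
tool_pos: [0.1676, -0.6021, 0.2499]
eef_rot: [-1.764, -2.6, -0.0]
force: [-0.2, 0.6, 0.2]
opening: 1.004
grip_force: 0.0
```

```bash
python3 -c "
from h import *
print(bot.state()['t'],R.from_rotvec(bot.state()['eef_rot']).as_matrix().round(3).tolist());print(plan([.5323,-.1377,.23],.376))"
```

```text
2.2 [[-0.369, 0.929, 0.0], [0.929, 0.369, 0.0], [0.0, 0.0, -1.0]]
(array([29.68, 51.04,  2.01]), 'world yaw turn', np.float64(-0.002), 'tool rz', np.float64(0.002))
```

Request:
servo_tool(
  motion=[
    [1.0,1.7,0.1,0,0,0,0],
    [1.8,3.1,0.1,0,0,0,0],
    [1.8,3.1,0.1,0,0,0,0],
    [1.8,3.1,0.1,0,0,0,0],
    [1.8,3.1,0.1,0,0,0,0],
    [1.8,3.1,0.1,0,0,0,0],
    [1.8,3.1,0.1,0,0,0,0],
    [1.8,3.1,0.1,0,0,0,0],
    [1.8,3.1,0.1,0,0,0,0],
    [1.8,3.1,0.1,0,0,0,0],
    [1.8,3.1,0.1,0,0,0,0],
    [1.8,3.1,0.1,0,0,0,0],
    [1.8,3.1,0.1,0,0,0,0],
    [1.8,3.1,0.1,0,0,0,0],
    [1.8,3.1,0.1,0,0,0,0],
    [1.8,3.1,0.1,0,0,0,0],
    [1.8,3.1,0.1,0,0,0,0],
    [0,0,0,0,0,0,0],
    [0,0,0,0,0,0,0],
  ],
)

```text
t: 4.1
tool_pos: [0.5357, -0.1359, 0.2328]
eef_rot: [-1.77, -2.595, -0.0]
force: [0.1, -0.6, -1.2]
opening: 1.0
grip_force: 0.0
```

Run:
```python
from h import *
c=cam('wrist');im=vision.grab_frame('wrist').copy()
print(plan([.5323,-.1377,.23],.376)); print(c[2].round(3).tolist())
o=np.array([.562,-.213]);d=np.array([-.367,.93])
for y in(-.081,-.027,.027,.081):
    for z in (.022,):
        P=np.array([np.r_[o+d*y+.0235*np.array([np.cos(t),np.sin(t)]),z] for t in np.linspace(0,6.28,60)])
        for q in topx(c,P):
            if 0<=q[0]<512 and 0<=q[1]<384: cv2.circle(im,tuple(int(v) for v in q.round()),0,(255,0,255),-1)
cv2.imwrite('pics/w1.png',cv2.resize(im[:,:,::-1],(800,600)))
```

```text
(array([ 0.03, -0.31,  0.28]), 'world yaw turn', np.float64(0.003), 'tool rz', np.float64(-0.003))
[[0.931, 0.351, 0.098, 0.511], [0.365, -0.897, -0.249, -0.073], [0.0, 0.267, -0.964, 0.356], [0.0, 0.0, 0.0, 1.0]]
```

View pics/w1.png

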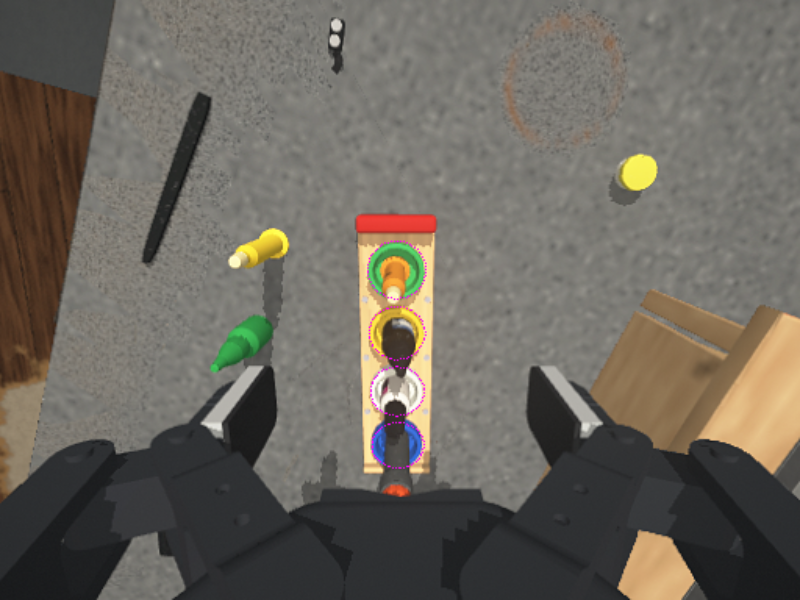

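Request:
servo_tool(
  motion=[
    [0,-0.3,2.0,0,0,0,0],
    [0,0,3.5,0,0,0,0],
    [0,0,3.5,0,0,0,0],
    [0,0,3.5,0,0,0,0],
    [0,0,2.5,0,0,0,0],
    [0,0,1.6,0,0,0,0],
    [0,0,0,0,0,0,0],
    [0,0,0,0,0,0,1],
    [0,0,0,0,0,0,1],
    [0,0,0,0,0,0,1],
    [0,0,0,0,0,0,1],
    [0,0,0,0,0,0,1],
    [0,0,0,0,0,0,1],
    [0,0,0,0,0,0,1],
    [0,0,0,0,0,0,1],
  ],
)

```text
t: 5.65
tool_pos: [0.533, -0.1377, 0.0674]
eef_rot: [1.767, 2.597, 0.0]
force: [-1.6, 0.5, 6.4]
opening: 0.166
grip_force: 58.5
```

Request:
servo_tool(
  motion=[
    [0,0,-1.5,0,0,0,1],
    [0,0,-3,0,0,0,1],
    [0,0,-3.5,0,0,0.1,1],
    [0,0,-3.5,0,0,0.125,1],
    [0,0,-2.5,0,0,0.14,1],
    [0,0,-1,0,0,0.14,1],
    [0,0,0,0,0,0.14,1],
    [0,0,0,0,0,0.128,1],
    [1.2,-1,0,0,0,0,1],
    [2.25,-2,0,0,0,0,1],
    [2.6,-2.3,0,0,0,0,1],
    [2.6,-2.3,0,0,0,0,1],
    [2.6,-2.3,0,0,0,0,1],
    [2.6,-2.3,0,0,0,0,1],
    [2.6,-2.3,0,0,0,0,1],
    [2.6,-2.3,0,0,0,0,1],
    [1.7,-1.6,0,0,0,0,1],
    [1,-0.87,0,0,0,0,1],
    [0,0,0,0,0,0,1],
    [0,0,0,0,0,0,1],
  ],
)

```text
t: 7.65
tool_pos: [0.4388, 0.1376, 0.2173]
eef_rot: [2.614, 1.743, 0.0]
force: [0.3, -0.2, -0.7]
opening: 0.168
grip_force: 58.6
```

Run:
```python
from h import *
print(plan([.4395,.1374,.066],-.397))
c=cam('wrist');im=vision.grab_frame('wrist').copy()
Y=[-.081,-.027,.027,.081]
for y in Y:
    for s in [(-1,-1),(-1,1),(1,1),(1,-1)]:
        x_,y_=s[0]*.025,y+s[1]*.025;C,S=np.cos(-.397),np.sin(-.397)
        q=topx(c,[[.4708+C*x_-S*y_,.2121+S*x_+C*y_,.022]])[0]
        if 0<=q[0]<512 and 0<=q[1]<384: cv2.circle(im,tuple(int(v) for v in q.round()),1,(255,0,255),-1)
cv2.imwrite('pics/w2.png',cv2.resize(im[:,:,::-1],(800,600)))
```

```text
(array([1.000e-02, 6.000e-02, 1.513e+01]), 'world yaw turn', np.float64(-0.002), 'tool rz', np.float64(0.002))
```

View pics/w2.png

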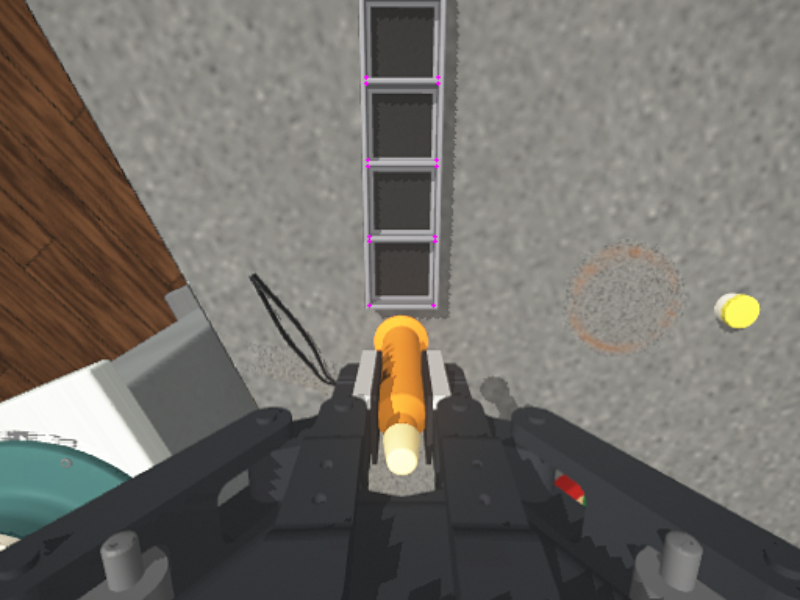

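The held syringe is upright at (400,380), and the overlaid compartment corners match the caddy walls. Next I lower it.

Request:
servo_tool(
  motion=[
    [0,0,2,0,0,0,1],
    [0,0,3.5,0,0,0,1],
    [0,0,3.5,0,0,0,1],
    [0,0,3,0,0,0,1],
    [0,0,2,0,0,0,1],
    [0,0,0.8,0,0,0,1],
    [0,0,0.4,0,0,0,1],
    [0,0,0,0,0,0,1],
    [0,0,0,0,0,0,0.8],
    [0,0,0,0,0,0,0.6],
    [0,0,0,0,0,0,0],
    [0,0,0,0,0,0,0],
    [0,0,0,0,0,0,0],
    [0,0,0,0,0,0,0],
    [0,0,0,0,0,0,0],
    [0,0,-1.5,0,0,0,0],
    [0,0,-3,0,0,0,0],
    [0,0,-4,0,0,0,0],
    [0,0,-4,0,0,0,0],
    [0,0,-3,0,0,0,0],
  ],
)

```text
t: 9.7
tool_pos: [0.4392, 0.1378, 0.2223]
eef_rot: [2.615, 1.74, 0.002]
force: [-1.3, -0.2, -0.7]
opening: 0.997
grip_force: 0.0
```

```bash
python3 -c "
from h import *
print(bot.state()['tool_pos'])
print('if yaw already rack:')
s=bot.state();C,S=np.cos(.376),np.sin(.376)
d=np.array([.5522,-.188])-s['tool_pos'][:2];print(d@[-S,C]*100,d@[C,S]*100)"
```

```text
[0.43917808 0.13779591 0.2222536 ]
if yaw already rack:
-34.45380654403973 -1.4506883451759853
```

Request:
servo_tool(
  motion=[
    [0,0,0,0,0,-0.13,0],
    [0,0,0,0,0,-0.13,0],
    [0,0,0,0,0,-0.13,0],
    [0,0,0,0,0,-0.13,0],
    [0,0,0,0,0,-0.13,0],
    [0,0,0,0,0,-0.123,0],
    [-1.5,-0.1,0,0,0,0,0],
    [-3,-0.15,0,0,0,0,0],
    [-3.5,-0.15,0,0,0,0,0],
    [-3.5,-0.15,0,0,0,0,0],
    [-3.5,-0.15,0,0,0,0,0],
    [-3.5,-0.15,0,0,0,0,0],
    [-3.5,-0.15,0,0,0,0,0],
    [-3.5,-0.15,0,0,0,0,0],
    [-3.5,-0.15,0,0,0,0,0],
    [-2.9,-0.1,0,0,0,0,0],
    [-1.6,-0.05,0,0,0,0,0],
    [-0.5,0,0,0,0,0,0],
    [0,0,0,0,0,0,0],
    [0,0,0,0,0,0,0],
  ],
)

```text
t: 11.7
tool_pos: [0.5504, -0.1825, 0.2201]
eef_rot: [-1.765, -2.599, -0.001]
force: [-0.3, -0.1, 0.7]
opening: 1.0
grip_force: 0.0
```

```bash
python3 -c "
from h import *
print(plan([.5522,-.188,.054],.376))
im=vision.grab_frame('wrist');cv2.imwrite('pics/w3.png',im[:,:,::-1])"
```

```text
(array([-0.59, -0.04, 16.61]), 'world yaw turn', np.float64(-0.002), 'tool rz', np.float64(0.002))
```

View pics/w3.png

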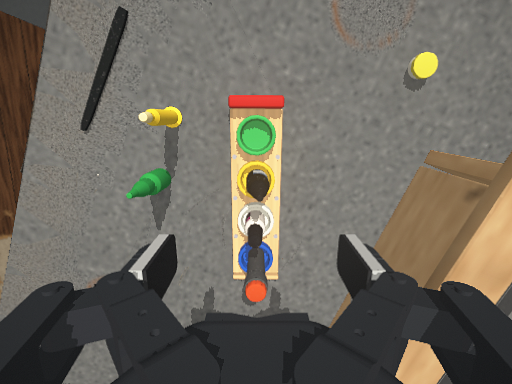

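The green cup at (256,134) is now empty and the glue bottle is next, at (257,183).

Request:
servo_tool(
  motion=[
    [-0.6,0,2.0,0,0,0,0],
    [0,0,3.5,0,0,0,0],
    [0,0,3.5,0,0,0,0],
    [0,0,3.5,0,0,0,0],
    [0,0,2.5,0,0,0,0],
    [0,0,1.6,0,0,0,0],
    [0,0,0,0,0,0,0],
    [0,0,0,0,0,0,1],
    [0,0,0,0,0,0,1],
    [0,0,0,0,0,0,1],
    [0,0,0,0,0,0,1],
    [0,0,0,0,0,0,1],
    [0,0,0,0,0,0,1],
    [0,0,0,0,0,0,1],
    [0,0,0,0,0,0,1],
  ],
)

```text
t: 13.25
tool_pos: [0.5533, -0.1898, 0.0549]
eef_rot: [1.766, 2.596, 0.0]
force: [-0.6, 0.6, 9.5]
opening: 0.278
grip_force: 58.4
```

Request:
servo_tool(
  motion=[
    [0,0,-1.5,0,0,0,1],
    [0,0,-3,0,0,0,1],
    [0,0,-3.5,0,0,0.1,1],
    [0,0,-3.5,0,0,0.125,1],
    [0,0,-3.5,0,0,0.14,1],
    [0,0,-1.5,0,0,0.14,1],
    [0,0,0,0,0,0.14,1],
    [0,0,0,0,0,0.128,1],
    [1.5,-1.1,0,0,0,0,1],
    [3,-2.25,0,0,0,0,1],
    [3.5,-2.6,0,0,0,0,1],
    [3.5,-2.6,0,0,0,0,1],
    [3.5,-2.6,0,0,0,0,1],
    [3.5,-2.6,0,0,0,0,1],
    [3.5,-2.6,0,0,0,0,1],
    [3.5,-2.6,0,0,0,0,1],
    [3,-2.2,0,0,0,0,1],
    [1.8,-1.35,0,0,0,0,1],
    [0.85,-0.65,0,0,0,0,1],
    [0,0,0,0,0,0,1],
  ],
)

```text
t: 15.25
tool_pos: [0.459, 0.1882, 0.2194]
eef_rot: [-2.613, -1.744, -0.0]
force: [0.2, -0.6, -0.5]
opening: 0.278
grip_force: 59.2
```

```bash
python3 -c "
from h import *
print(plan([.4604,.1872,.0525],-.397))
im=vision.grab_frame('wrist');cv2.imwrite('pics/w4.png',im[:,:,::-1])"
```

```text
(array([-0.05,  0.17, 16.69]), 'world yaw turn', np.float64(-0.003), 'tool rz', np.float64(0.003))
```

View pics/w4.png

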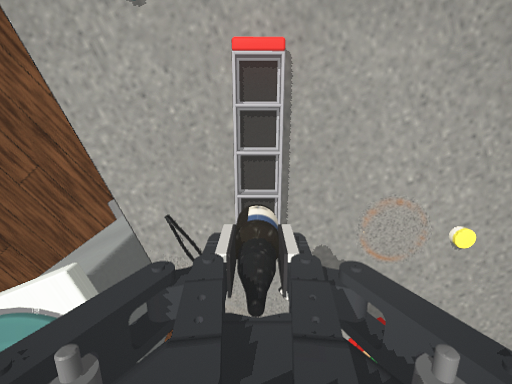

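The bottle is held straight, centred at about (258,260). I lower it by 16.7 cm.

Request:
servo_tool(
  motion=[
    [0,0.1,2,0,0,0,1],
    [0,0,3.5,0,0,0,1],
    [0,0,3.5,0,0,0,1],
    [0,0,3.5,0,0,0,1],
    [0,0,2.8,0,0,0,1],
    [0,0,0.8,0,0,0,1],
    [0,0,0.6,0,0,0,1],
    [0,0,0,0,0,0,1],
    [0,0,0,0,0,0,0.7],
    [0,0,0,0,0,0,0.5],
    [0,0,0,0,0,0,0],
    [0,0,0,0,0,0,0],
    [0,0,0,0,0,0,0],
    [0,0,0,0,0,0,0],
    [0,0,0,0,0,0,0],
    [0,0,-1.5,0,0,0,0],
    [0,0,-3,0,0,0,0],
    [0,0,-4,0,0,0,0],
    [0,0,-4,0,0,0,0],
    [0,0,-4,0,0,0,0],
  ],
)

```text
t: 17.3
tool_pos: [0.46, 0.1869, 0.2196]
eef_rot: [-2.615, -1.741, -0.001]
force: [-0.1, -0.1, 0.2]
opening: 0.997
grip_force: 0.0
```

```bash
python3 -c "
from h import *
s=bot.state();C,S=np.cos(.376),np.sin(.376)
d=np.array([.572,-.238])-s['tool_pos'][:2];print(d@[-S,C]*100,d@[C,S]*100)"
```

```text
-43.634693627801354 -5.187369524042849
```

Request:
servo_tool(
  motion=[
    [0,0,0,0,0,-0.13,0],
    [0,0,0,0,0,-0.13,0],
    [0,0,0,0,0,-0.13,0],
    [0,0,0,0,0,-0.13,0],
    [0,0,0,0,0,-0.13,0],
    [0,0,0,0,0,-0.123,0],
    [-1.5,-0.4,0,0,0,0,0],
    [-3,-0.4,0,0,0,0,0],
    [-4,-0.4,0,0,0,0,0],
    [-4,-0.4,0,0,0,0,0],
    [-4,-0.4,0,0,0,0,0],
    [-4,-0.4,0,0,0,0,0],
    [-4,-0.4,0,0,0,0,0],
    [-4,-0.4,0,0,0,0,0],
    [-4,-0.4,0,0,0,0,0],
    [-4,-0.4,0,0,0,0,0],
    [-3.6,-0.4,0,0,0,0,0],
    [-2.3,-0.4,0,0,0,0,0],
    [-1.2,-0.4,0,0,0,0,0],
    [0,0,0,0,0,0,0],
  ],
)

```text
t: 19.3
tool_pos: [0.5719, -0.239, 0.2174]
eef_rot: [-1.769, -2.596, -0.0]
force: [-0.2, 0.0, -0.7]
opening: 0.996
grip_force: 0.0
```

```bash
python3 -c "
from h import *
print(plan([.572,-.238,.069],.376))
im=vision.grab_frame('top');cv2.imwrite('pics/t5.png',cv2.resize(im[130:250,100:410,::-1],(800,310),interpolation=cv2.INTER_CUBIC))"
```

```text
(array([ 0.08,  0.04, 14.84]), 'world yaw turn', np.float64(0.002), 'tool rz', np.float64(-0.002))
```

View pics/t5.png

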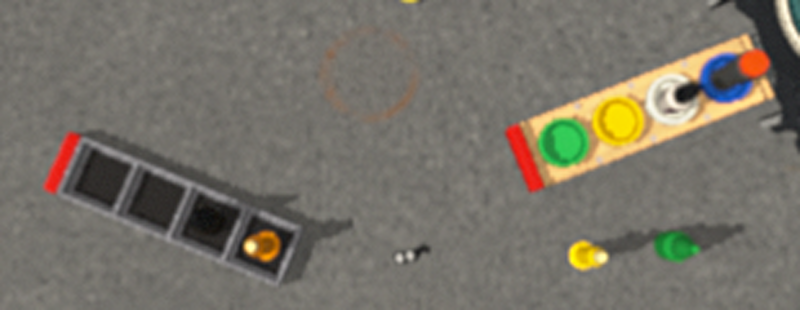

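The syringe stands at (263,246) and the glue bottle at (210,220), both in their compartments. The lacquer bottle is next.

Request:
servo_tool(
  motion=[
    [0.1,0,2.0,0,0,0,0],
    [0,0,3.5,0,0,0,0],
    [0,0,3.5,0,0,0,0],
    [0,0,3.0,0,0,0,0],
    [0,0,1.8,0,0,0,0],
    [0,0,1.0,0,0,0,0],
    [0,0,0,0,0,0,0],
    [0,0,0,0,0,0,1],
    [0,0,0,0,0,0,1],
    [0,0,0,0,0,0,1],
    [0,0,0,0,0,0,1],
    [0,0,0,0,0,0,1],
    [0,0,0,0,0,0,1],
    [0,0,0,0,0,0,1],
    [0,0,0,0,0,0,1],
  ],
)

```text
t: 20.85
tool_pos: [0.572, -0.237, 0.0692]
eef_rot: [1.767, 2.597, -0.0]
force: [-0.8, -0.4, 6.2]
opening: 0.194
grip_force: 58.9
```

Request:
servo_tool(
  motion=[
    [0,0,-1.5,0,0,0,1],
    [0,0,-3,0,0,0,1],
    [0,0,-3.5,0,0,0.1,1],
    [0,0,-3.5,0,0,0.125,1],
    [0,0,-3,0,0,0.14,1],
    [0,0,-1,0,0,0.14,1],
    [0,0,0,0,0,0.14,1],
    [0,0,0,0,0,0.128,1],
    [1.5,-1,0,0,0,0,1],
    [3,-2,0,0,0,0,1],
    [4,-2.65,0,0,0,0,1],
    [4,-2.65,0,0,0,0,1],
    [4,-2.65,0,0,0,0,1],
    [4,-2.65,0,0,0,0,1],
    [4,-2.65,0,0,0,0,1],
    [4,-2.65,0,0,0,0,1],
    [4,-2.65,0,0,0,0,1],
    [4,-2.65,0,0,0,0,1],
    [2.4,-1.6,0,0,0,0,1],
    [1.3,-0.9,0,0,0,0,1],
  ],
)

```text
t: 22.85
tool_pos: [0.4792, 0.2405, 0.2247]
eef_rot: [-2.61, -1.748, -0.001]
force: [0.9, -0.7, 0.3]
opening: 0.195
grip_force: 58.6
```

Request:
servo_tool(
  motion=[
    [0,0,0,0,0,0,1],
    [0,0,0,0,0,0,1],
  ],
)

```text
t: 23.05
tool_pos: [0.4807, 0.237, 0.2243]
eef_rot: [2.614, 1.742, -0.0]
force: [0.6, -0.6, -0.2]
opening: 0.19
grip_force: 58.6
```

```bash
python3 -c "
from h import *
print(plan([.4812,.237,.067],-.397))
im=vision.grab_frame('wrist');cv2.imwrite('pics/w6.png',im[:,:,::-1])"
```

```text
(array([ 0.02,  0.05, 15.73]), 'world yaw turn', np.float64(-0.002), 'tool rz', np.float64(0.002))
```

View pics/w6.png

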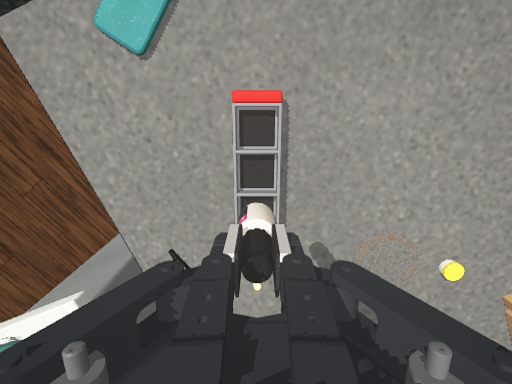

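The lacquer bottle is held straight at (258,245). I lower it by 15.8 cm.

Request:
servo_tool(
  motion=[
    [0,0,2,0,0,0,1],
    [0,0,3.5,0,0,0,1],
    [0,0,3.5,0,0,0,1],
    [0,0,3.5,0,0,0,1],
    [0,0,2.0,0,0,0,1],
    [0,0,0.8,0,0,0,1],
    [0,0,0.5,0,0,0,1],
    [0,0,0,0,0,0,1],
    [0,0,0,0,0,0,0.8],
    [0,0,0,0,0,0,0.6],
    [0,0,0,0,0,0,0],
    [0,0,0,0,0,0,0],
    [0,0,0,0,0,0,0],
    [0,0,0,0,0,0,0],
    [0,0,0,0,0,0,0],
    [0,0,-1.5,0,0,0,0],
    [0,0,-3,0,0,0,0],
    [0,0,-4,0,0,0,0],
    [0,0,-4,0,0,0,0],
    [0,0,-3,0,0,0,0],
  ],
)

```text
t: 25.1
tool_pos: [0.4811, 0.2375, 0.2245]
eef_rot: [2.615, 1.74, 0.003]
force: [1.2, -0.6, -0.1]
opening: 0.998
grip_force: 0.0
```

```bash
python3 -c "
from h import *
s=bot.state();C,S=np.cos(.376),np.sin(.376)
d=np.array([.592,-.2885])-s['tool_pos'][:2];print(d@[-S,C]*100,d@[C,S]*100)"
```

```text
-52.99166663678601 -9.001438196238468
```

Request:
servo_tool(
  motion=[
    [0,0,0,0,0,-0.13,0],
    [0,0,0,0,0,-0.13,0],
    [0,0,0,0,0,-0.13,0],
    [0,0,0,0,0,-0.13,0],
    [0,0,0,0,0,-0.13,0],
    [0,0,0,0,0,-0.123,0],
    [-1.5,-0.64,0,0,0,0,0],
    [-3,-0.64,0,0,0,0,0],
    [-4.3,-0.64,0,0,0,0,0],
    [-4.3,-0.64,0,0,0,0,0],
    [-4.3,-0.64,0,0,0,0,0],
    [-4.3,-0.64,0,0,0,0,0],
    [-4.3,-0.64,0,0,0,0,0],
    [-4.3,-0.64,0,0,0,0,0],
    [-4.3,-0.64,0,0,0,0,0],
    [-4.3,-0.64,0,0,0,0,0],
    [-4.3,-0.64,0,0,0,0,0],
    [-4.2,-0.64,0,0,0,0,0],
    [-3.6,-0.64,0,0,0,0,0],
    [-2,-0.64,0,0,0,0,0],
  ],
)

```text
t: 27.1
tool_pos: [0.5922, -0.2919, 0.2217]
eef_rot: [1.77, 2.595, -0.0]
force: [0.7, 0.7, -0.5]
opening: 1.0
grip_force: 0.0
```

Request:
servo_tool(
  motion=[
    [0,0,0,0,0,0,0],
    [0,0,0,0,0,0,0],
  ],
)

```text
t: 27.3
tool_pos: [0.5924, -0.288, 0.2215]
eef_rot: [-1.766, -2.598, -0.001]
force: [-0.0, 0.8, -0.5]
opening: 0.998
grip_force: 0.0
```

```bash
python3 -c "
from h import *
print(plan([.592,-.2885,.067],.376))"
```

```text
(array([-0.04, -0.06, 15.45]), 'world yaw turn', np.float64(-0.0), 'tool rz', np.float64(0.0))
```

Request:
servo_tool(
  motion=[
    [0,0,2.0,0,0,0,0],
    [0,0,3.5,0,0,0,0],
    [0,0,3.5,0,0,0,0],
    [0,0,3.0,0,0,0,0],
    [0,0,2.2,0,0,0,0],
    [0,0,1.2,0,0,0,0],
    [0,0,0,0,0,0,0],
    [0,0,0,0,0,0,1],
    [0,0,0,0,0,0,1],
    [0,0,0,0,0,0,1],
    [0,0,0,0,0,0,1],
    [0,0,0,0,0,0,1],
    [0,0,0,0,0,0,1],
    [0,0,0,0,0,0,1],
    [0,0,0,0,0,0,1],
  ],
)

```text
t: 28.8
tool_pos: [0.5927, -0.289, 0.0676]
eef_rot: [1.767, 2.597, 0.0]
force: [-1.6, 0.3, 6.3]
opening: 0.291
grip_force: 58.6
```

Request:
servo_tool(
  motion=[
    [0,0,-1.5,0,0,0,1],
    [0,0,-3,0,0,0,1],
    [0,0,-3.5,0,0,0.1,1],
    [0,0,-3.5,0,0,0.125,1],
    [0,0,-3,0,0,0.14,1],
    [0,0,-1,0,0,0.14,1],
    [0,0,0,0,0,0.14,1],
    [0,0,0,0,0,0.128,1],
    [1.2,-0.74,0,0,0,0,1],
    [2.6,-1.6,0,0,0,0,1],
    [3.8,-2.35,0,0,0,0,1],
    [3.8,-2.35,0,0,0,0,1],
    [3.8,-2.35,0,0,0,0,1],
    [3.8,-2.35,0,0,0,0,1],
    [3.8,-2.35,0,0,0,0,1],
    [3.8,-2.35,0,0,0,0,1],
    [3.8,-2.35,0,0,0,0,1],
    [3.8,-2.35,0,0,0,0,1],
    [3.8,-2.35,0,0,0,0,1],
    [3.8,-2.35,0,0,0,0,1],
  ],
)

```text
t: 30.8
tool_pos: [0.5144, 0.1989, 0.2227]
eef_rot: [2.612, 1.745, 0.001]
force: [0.7, 0.5, -0.1]
opening: 0.288
grip_force: 58.8
```

Request:
servo_tool(
  motion=[
    [3.8,-2.35,0,0,0,0,1],
    [2.6,-1.6,0,0,0,0,1],
    [1.4,-0.85,0,0,0,0,1],
    [0,0,0,0,0,0,1],
    [0,0,0,0,0,0,1],
  ],
)

```text
t: 31.3
tool_pos: [0.501, 0.2872, 0.2223]
eef_rot: [2.613, 1.744, -0.0]
force: [-0.6, -0.2, 0.4]
opening: 0.286
grip_force: 58.8
```

```bash
python3 -c "
from h import *
print(plan([.5021,.2868,.0655],-.397))
im=vision.grab_frame('wrist');cv2.imwrite('pics/w7.png',im[:,:,::-1])"
```

```text
(array([1.000e-02, 1.100e-01, 1.568e+01]), 'world yaw turn', np.float64(-0.003), 'tool rz', np.float64(0.003))
```

View pics/w7.png

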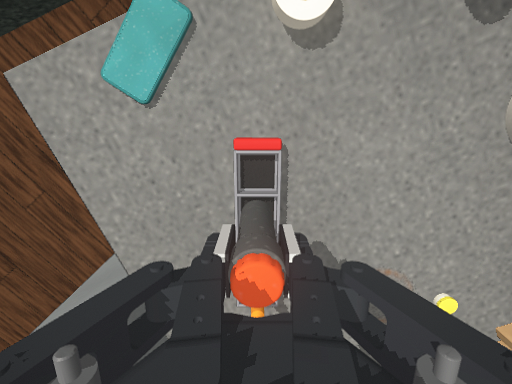

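The torch is held straight at (258,250). I lower it by 15.7 cm.

Request:
servo_tool(
  motion=[
    [0,0.1,2,0,0,0,1],
    [0,0,3.5,0,0,0,1],
    [0,0,3.5,0,0,0,1],
    [0,0,3.5,0,0,0,1],
    [0,0,1.9,0,0,0,1],
    [0,0,0.8,0,0,0,1],
    [0,0,0.5,0,0,0,1],
    [0,0,0,0,0,0,1],
    [0,0,0,0,0,0,0.7],
    [0,0,0,0,0,0,0.5],
    [0,0,0,0,0,0,0],
    [0,0,0,0,0,0,0],
    [0,0,0,0,0,0,0],
    [0,0,0,0,0,0,0],
    [0,0,0,0,0,0,0],
    [0,0,-1.5,0,0,0,0],
    [0,0,-3,0,0,0,0],
    [0,0,-4,0,0,0,0],
    [0,0,-4,0,0,0,0],
    [0,0,-4,0,0,0,0],
  ],
)

```text
t: 33.35
tool_pos: [0.5021, 0.2867, 0.2328]
eef_rot: [-2.615, -1.74, -0.001]
force: [1.1, 0.2, 0.6]
opening: 1.003
grip_force: 0.0
```

Request:
servo_tool(
  motion=[
    [-4,0,-1,0,0,0,0],
    [-4,0,-1,0,0,0,0],
    [-4,0,0,0,0,0,0],
    [-4,0,0,0,0,0,0],
    [-4,0,0,0,0,0,0],
    [-4,0,0,0,0,0,0],
    [-4,0,0,0,0,0,0],
    [0,0,0,0,0,0,0],
    [0,0,0,0,0,0,0],
  ],
)

```text
t: 34.25
tool_pos: [0.3943, 0.0282, 0.251]
eef_rot: [2.616, 1.737, 0.002]
force: [0.6, 1.1, 0.6]
opening: 0.998
grip_force: 0.0
```

```bash
python3 -c "
from h import *
a=vision.grab_frame('top')[150:246,100:228];b=vision.grab_frame('side')[120:216,190:318]
f=lambda i:cv2.resize(i[:,:,::-1],(512,384),interpolation=cv2.INTER_CUBIC)[:,:400]
cv2.imwrite('pics/e.png',np.hstack([f(a),f(b)]));print(bot.state()['tool_pos'])"
```

```text
[0.39461361 0.02924611 0.25057943]
```

View pics/e.png

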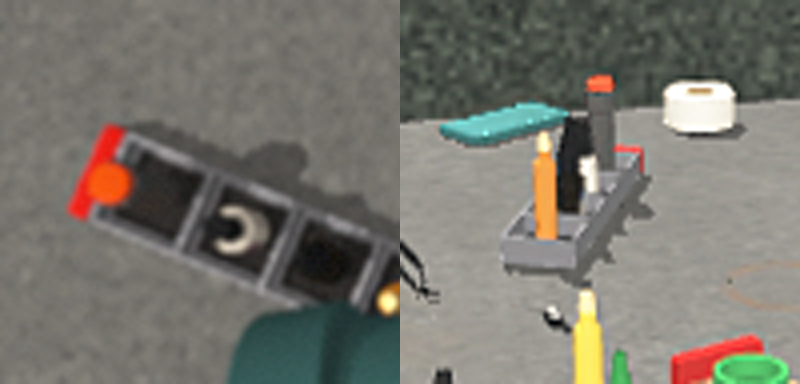

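All four stand upright in the caddy in reverse order: torch at the red end, then polish, dropper and syringe. I hand in the job.

```bash
python3 -c "
from workcell import bot
print(bot.close_job())"
```

```text
the job is handed in; nothing more can be done
None
```

I moved all four things to the caddy in reverse order and handed the job in at about 34 s; from the caddy's red end they stand torch, lacquer bottle, glue bottle, syringe, all upright in the last pictures (no verdict was returned).

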